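Sort look-alike tester hubs by weight into their storage lanes

ROBOT

A 6-joint arm with a two-finger parallel gripper is mounted at the origin on the work surface. World frame = base frame: x ahead of the robot, y to its left, z up, the work surface at z = 0. Lengths are in m, angles in rad, forces in N, time in s.
With the tool pointing down it reaches from about 0.35 to 0.85 m from the base axis. Payload 8.1 kg.
Tool frame: the origin (TCP) lies at the very end of the fingers, on their centre line; the grasp point (between the pads) lies 19 mm behind it; z points along the fingers, y is the direction in which the jaws open and shut (so a half turn about z gives the same grasp; the last joint's range is limited). The gripper opens to 93 mm and grips with 3 to 60 N. Pads are 15 mm wide; open, the fingers measure 128 mm over their backs; the gripper's body (75 mm by 188 mm) begins 65 mm behind the grasp point.
Start: joints at [1.126, 0.13, 1.488, -0, 1.523, -0.085], TCP at [0.211, 0.562, 0.219] pointing down, gripper open.
Joint ranges: [-2.96, 2.96], [-0.89, 2.26], [0.02, 2.5], [-1.34, 4.48], [0, 2.73], [-2.66, 2.66]. Speed limits (rad/s): [2.39, 2.39, 2.79, 3.14, 3.14, 3.14].

INTERFACE

Orientations are given as a rotation vector (axis times angle).
In Python, from plant import robot gives the robot as it stands.
- The arm moves only by the shell command python3 -m inch 'ROWS' [FORCE]. ROWS is JSON, a list that holds one entry, the list of rows, each a list of 7 numbers: the shift along the tool's x, y, z in cm, then the turn, a rotation vector about the tool's x, y, z in degrees, then the gripper command: -1 is fully open, 1 is shut, values between are in proportion. A call has 1 to 5 rows; each row shifts and turns the commanded pose from where the row before left it, along the tool's axes as they then stand; what a row does not reach is not made up. A row lasts 1/10 s, in which the tool goes at most 50 mm and 8.59 degrees, less where a joint would pass 70% of its speed; a pose out of reach is approached as far as the arm can. A call with a gripper value outside its range is refused whole. The fingers move at their own pace and stop on an object; FORCE is the grip in N (left out, the last holds). Time passes only in rows, so rows that do not move let the fingers close. It gives the time, the measured TCP pose, the force and the opening at its end, in the units of the state.
- robot.read_state(): the state, without advancing time (a new reading comes with each control period).
- robot.read_camera(name): name is "scene" or "side" or "wrist"; returns a dict with "image" (400x640x3 uint8, blue, green, red), "K" (3x3 intrinsics, pixels), "R" (3x3) and "t" (3): a world point X has camera coordinates R X + t; the wrist camera has in their place "tool_from_camera" (4x4, takes a point from camera to tool coordinates, whose origin is the TCP and whose axes are the flange's). Camera axes: x right, y down, z forward; pixel columns grow to the right and rows downward; lengths in m; the calibration is good to about 2 mm. A picture is of the moment at which its call begins: read the wrist's pose just before it. There is no depth.
- robot.close_job(): hands the job in, once; it reports no verdict.
The state is a dict: "t": time; "q": joint angles; "dq": joint speeds; "joint_torque": joint torques, N m; "tool_pos": TCP position; "orientation": TCP orientation; "force": force on the tool from outside, world axes, zero at the start; "wrist_torque": the same for the moment, N m; "opening": finger opening in m.
Only numpy, scipy, OpenCV 4.12 (cv2) and the standard library are available. Lean on these libraries where they do the work, as an engineer would, in place of code of your own. Each camera call takes 0.05 s, during which the arm holds its last target. There are 200 camera calls.

TASK

The hubs in the two green dishes look alike: lift each one to feel its weight, then stand it in the lane for its kind (solid, about 0.70 kg: red; filled canister, about 0.42 kg: yellow; hollow, about 0.20 kg: blue) and slide it back until the white follower is fully home. Work gently: do not drop, jam or press hard (keep below 25 N on a lane). Leave the remaining lane and its follower, the hub in the grey crate, the jar and the wrench alone.

Things in the scene. Friction and masses are not known exactly. Their poses are not given: they have to be found in the camera images.
- dish_a_hub (a point): Point of the fixed dish where the centre of its hub is at the start (within 2 mm, upright), 41.5 mm above the table; it stays when the hub is taken. All hubs look alike, 75 mm high: a steel body 50 mm across, 30 mm high, and on it a coaxial aluminium neck 28 mm across, 45 mm high, to be gripped from above.
- dish_a: Fixed green dish that holds this hub: 65 mm across, rim 12 mm high, inside 57 mm across, inner floor 4 mm up; origin at the centre of its underside. The hub is solid (0.70 kg), filled (0.42 kg) or hollow (0.20 kg), each within 7 %; no two hubs are of one kind, and only their weight tells.
- dish_b_hub (a point): Point of the fixed dish where the centre of its hub is at the start (within 2 mm, upright), 41.5 mm above the table; it stays when the hub is taken. All hubs look alike, 75 mm high: a steel body 50 mm across, 30 mm high, and on it a coaxial aluminium neck 28 mm across, 45 mm high, to be gripped from above.
- dish_b: Fixed green dish that holds this hub: 65 mm across, rim 12 mm high, inside 57 mm across, inner floor 4 mm up; origin at the centre of its underside. The hub is solid (0.70 kg), filled (0.42 kg) or hollow (0.20 kg), each within 7 %; no two hubs are of one kind, and only their weight tells.
- lane_red: Fixed lane with red side walls, for solid hubs (about 0.70 kg): a channel along its x, 170 mm long, 56 mm wide inside, open above and at the -x end (mouth, at x = -110 mm, nearest the robot). Rubber-lined floor 10 mm above the table, walls 26 mm. Origin: on the table, under the axis of a hub that is fully home. A hub set down at x = -75 mm stands clear of the follower.
- pad_red: Black rubber pad at that lane's home end, fixed, 1 mm lower than the floor before it (its top 9 mm above the table), 60 mm long (x -31 to +29 mm in the lane's frame); a hub fully home stands wholly on it. Origin on the table, 1 mm to -x of the lane's.
- follower_red (a joint): White follower block in that lane, slides along lane x, stays where left (friction about 2.5 N). In m: 0 to 0.012 at the start, 0.045 fully home at a hard stop, where the force rises steeply. 50 mm wide, top 35 mm above the table; front face at x = value - 20 mm in the lane's frame, so at 0.045 it touches a hub whose axis is at the lane's origin.
- lane_yellow: Fixed lane with yellow side walls, for filled canister hubs (about 0.42 kg): a channel along its x, 170 mm long, 56 mm wide inside, open above and at the -x end (mouth, at x = -110 mm, nearest the robot). Rubber-lined floor 10 mm above the table, walls 26 mm. Origin: on the table, under the axis of a hub that is fully home. A hub set down at x = -75 mm stands clear of the follower.
- pad_yellow: Black rubber pad at that lane's home end, fixed, 1 mm lower than the floor before it (its top 9 mm above the table), 60 mm long (x -31 to +29 mm in the lane's frame); a hub fully home stands wholly on it. Origin on the table, 1 mm to -x of the lane's.
- follower_yellow (a joint): White follower block in that lane, slides along lane x, stays where left (friction about 2.5 N). In m: 0 to 0.012 at the start, 0.045 fully home at a hard stop, where the force rises steeply. 50 mm wide, top 35 mm above the table; front face at x = value - 20 mm in the lane's frame, so at 0.045 it touches a hub whose axis is at the lane's origin.
- lane_blue: Fixed lane with blue side walls, for hollow hubs (about 0.20 kg): a channel along its x, 170 mm long, 56 mm wide inside, open above and at the -x end (mouth, at x = -110 mm, nearest the robot). Rubber-lined floor 10 mm above the table, walls 26 mm. Origin: on the table, under the axis of a hub that is fully home. A hub set down at x = -75 mm stands clear of the follower.
- pad_blue: Black rubber pad at that lane's home end, fixed, 1 mm lower than the floor before it (its top 9 mm above the table), 60 mm long (x -31 to +29 mm in the lane's frame); a hub fully home stands wholly on it. Origin on the table, 1 mm to -x of the lane's.
- follower_blue (a joint): White follower block in that lane, slides along lane x, stays where left (friction about 2.5 N). In m: 0 to 0.012 at the start, 0.045 fully home at a hard stop, where the force rises steeply. 50 mm wide, top 35 mm above the table; front face at x = value - 20 mm in the lane's frame, so at 0.045 it touches a hub whose axis is at the lane's origin.
- crate: Small open grey crate, fixed, 110 x 110 x 40 mm, origin at the centre of its underside. It holds the third hub, which is not part of this job.
- jar_mid (a point): Half-way up a loose amber jar with a white cap, 48 mm across and 65 mm high: a bystander.
- wrench_grip (a point): Grip of a loose 150 mm steel wrench lying flat: a bystander.
Mind the look-alikes: they are no part of the job. What is shaped like the dish_b but pink is not meant.

How it is judged:
At the end, for the whole second after the job is handed in: Both dishes empty; their two hubs each rest wholly on the pad of their own kind's lane (red 5.6-8.0 N, yellow 3.2-5.0 N, blue 1.4-2.7 N), its follower above 0.0415 m (within 3.5 mm of home). The remaining lane is empty, its follower below 0.016 m. The third hub is still in the crate (contact force between each of dish_a, dish_b and anything else below 0.1 N and contact force between crate and anything else above 1 N and ((contact force between lane_red and anything else below 0.1 N and value of joint follower_red below 0.016 m and contact force between pad_yellow and anything else between 3.2 and 5 N and value of joint each of follower_yellow, follower_blue above 0.0415 m and contact force between pad_blue and anything else between 1.4 and 2.7 N) or (contact force between pad_red and anything else between 5.6 and 8 N and value of joint each of follower_red, follower_blue above 0.0415 m and contact force between lane_yellow and anything else below 0.1 N and value of joint follower_yellow below 0.016 m and contact force between pad_blue and anything else between 1.4 and 2.7 N) or (contact force between pad_red and anything else between 5.6 and 8 N and value of joint each of follower_red, follower_yellow above 0.0415 m and contact force between pad_yellow and anything else between 3.2 and 5 N and contact force between lane_blue and anything else below 0.1 N and value of joint follower_blue below 0.016 m))); the robot touches nothing.
It fails at once if a lane, its pad or follower is loaded with more than 25 N (a drop, jam or hard push) (contact force between any of lane_red, lane_yellow, lane_blue and anything else above 25 N).
It fails at once if the jar is moved more than 15 mm (distance of jar_mid from where it was at the start of the episode above 0.015 m).
It fails at once if the wrench is moved more than 15 mm (distance of wrench_grip from where it was at the start of the episode above 0.015 m).
It fails at once if the hub in the crate is lifted out (contact force between crate and anything else below 0.3 N).
It also fails if it takes over 72 s, if anything falls off the work surface, if the arm or the gripper's body presses on something with over 40 N, if the wrist force passes 120 N, or if a joint passes its speed limit or range.

## Working session

There is one attempt and no reset: what is moved stays moved. The work goes in short steps, Python scripts to look and compute and a shell command to move; the robot and the scene stay as the last step left them, time stands still between calls to the robot, and variables do not carry over. Pictures are saved under pics/ and viewed, about 8 in all and at most 12, crops included, and the job is handed in when it is done.

```bash
ls; mkdir -p pics; python3 - <<'E'
from plant import robot
import cv2,pickle
s=robot.read_state();print(s)
d={}
for n in("scene","side"):
    d[n]=robot.read_camera(n);cv2.imwrite(f"pics/{n}0.png",d[n]["image"]);print(n,d[n]["K"],d[n]["R"],d[n]["t"])
pickle.dump(d,open("cam0.pkl","wb"))
E
```

```text
pics
{'t': 0.0, 'q': array([ 1.12561717e+00,  1.31132806e-01,  1.48927176e+00, -3.54054931e-05,
        1.52297837e+00, -8.53901005e-02]), 'dq': array([-1.01665361e-03,  3.06382751e-04,  1.44408759e-03,  1.22615567e-03,
        4.14436997e-05,  2.95344778e-04]), 'joint_torque': array([ 3.57257755e-03, -5.59840536e+01, -4.91768789e+01,  7.73963076e-02,
        3.53456615e-02, -1.52497364e-04]), 'tool_pos': array([0.21099045, 0.56108133, 0.2176085 ]), 'orientation': array([-5.62031233e-01, -3.09046651e+00,  2.72798918e-03]), 'force': array([ 0.23423516,  0.11327742, -0.56668382]), 'wrist_torque': array([-0.01629577, -0.01701329,  0.02117379]), 'opening': 0.09283343795592006}
scene [[447.49098757   0.         318.95079062]
 [  0.         447.49098757 189.49804533]
 [  0.           0.           1.        ]] [[ 0.73753693  0.67521672  0.01102975]
 [ 0.36579749 -0.3857235  -0.84700034]
 [-0.56765436  0.62872869 -0.53147791]] [-0.30007759 -0.15632783  1.37811767]
side [[431.89040443   0.         307.21072599]
 [  0.         431.89040443 199.96441744]
 [  0.           0.           1.        ]] [[ 0.97500314 -0.22198499 -0.00956763]
 [-0.14073327 -0.58366138 -0.79970841]
 [ 0.17193901  0.7810647  -0.60031235]] [-0.49319275  0.0831008   0.93747689]
```

View pics/scene0.png

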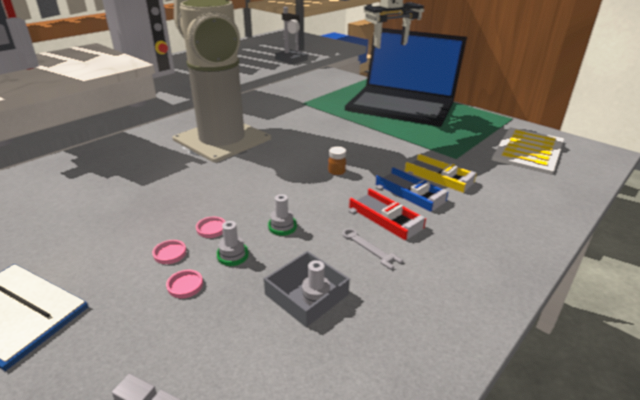

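View pics/side0.png

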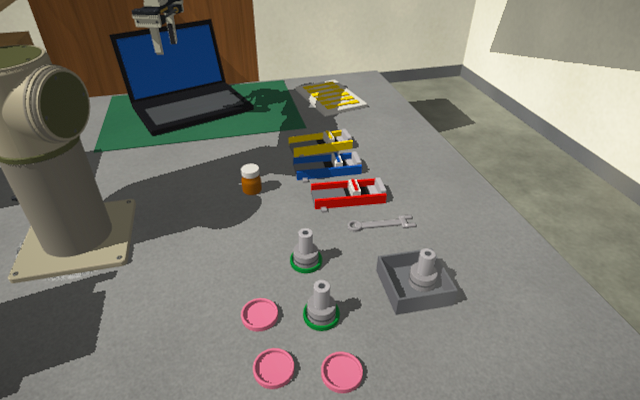

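Scene view: two green dishes with hubs at (282,222) and (231,250). The pink ones at (211,227), (169,251) and (185,284) are look-alikes and empty. The lanes are red (388,212), blue (412,187) and yellow (440,172). The crate is at (307,287), the jar at (337,160) and the wrench at (372,248). Next I'll take enlarged crops of the lanes and the hubs.

```bash
cat > h.py <<'E'
import numpy as np,cv2
from scipy.spatial.transform import Rotation as Ro
def ray(c,uv,z):
    d=c["R"].T@np.linalg.inv(c["K"])@np.array([*uv,1.]);o=-c["R"].T@c["t"]
    return o+d*(z-o[2])/d[2]
def tri(c1,u1,c2,u2):
    A=[];b=[]
    for c,u in((c1,u1),(c2,u2)):
        d=c["R"].T@np.linalg.inv(c["K"])@np.array([*u,1.]);d/=np.linalg.norm(d);o=-c["R"].T@c["t"]
        P=np.eye(3)-np.outer(d,d);A.append(P);b.append(P@o)
    return np.linalg.lstsq(np.vstack(A),np.hstack(b),rcond=None)[0]
def masks(im):
    h=cv2.cvtColor(im,cv2.COLOR_BGR2HSV);r=lambda a,b,s=150,v=60:cv2.inRange(h,(a,s,v),(b,255,255))
    return dict(red=r(0,6)|r(176,180),yellow=r(22,34),blue=r(105,125),green=r(50,75,120,40))
def wcam(robot):
    s=robot.read_state();w=robot.read_camera("wrist")
    T=np.eye(4);T[:3,:3]=Ro.from_rotvec(s["orientation"]).as_matrix();T[:3,3]=s["tool_pos"]
    M=np.linalg.inv(T@w["tool_from_camera"])
    return dict(image=w["image"],K=w["K"],R=M[:3,:3],t=M[:3,3]),s
E
python3 - <<'E'
import pickle,cv2,numpy as np
from h import *
d=pickle.load(open("cam0.pkl","rb"))
for n in d:
    c=d[n]
    for k,m in masks(c["image"]).items():
        cs=cv2.findContours(m,cv2.RETR_EXTERNAL,cv2.CHAIN_APPROX_SIMPLE)[0]
        for q in cs:
            a=cv2.contourArea(q)
            if 40<a<4000:
                x=q.reshape(-1,2).mean(0);print(n,k,a,cv2.boundingRect(q),ray(c,x,.02)[:2].round(3))
a=cv2.resize(d["scene"]["image"][140:270,205:485],None,fx=2.8,fy=2.8,interpolation=cv2.INTER_CUBIC)
b=cv2.resize(d["side"]["image"][120:220,280:400],None,fx=2.2,fy=2.2,interpolation=cv2.INTER_CUBIC)
o=np.zeros((a.shape[0]+b.shape[0],a.shape[1],3),np.uint8);o[:a.shape[0]]=a;o[a.shape[0]:,:b.shape[1]]=b
e=cv2.resize(d["side"]["image"][220:340,280:360],None,fx=1.8,fy=1.8);o[a.shape[0]:a.shape[0]+e.shape[0],b.shape[1]+10:b.shape[1]+10+e.shape[1]]=e
cv2.imwrite("pics/crop0.png",o);print(o.shape)
E
```

```text
scene red 92.5 (402, 207, 16, 12) [0.654 0.034]
scene red 563.5 (350, 198, 58, 41) [ 0.615 -0.031]
scene red 128.5 (368, 189, 26, 16) [0.567 0.042]
scene red 96.5 (3, 0, 12, 17) [-2.608  0.224]
scene yellow 59.5 (457, 168, 13, 8) [0.652 0.296]
scene yellow 520.0 (405, 162, 61, 30) [0.61  0.216]
scene yellow 148.5 (417, 155, 31, 14) [0.566 0.286]
scene yellow 664.0 (503, 130, 52, 35) [0.73  0.547]
scene blue 381.5 (0, 303, 86, 67) [ 0.415 -0.657]
scene blue 41.5 (430, 185, 11, 8) [0.642 0.166]
scene blue 446.5 (377, 176, 56, 35) [0.602 0.098]
scene blue 123.5 (392, 168, 28, 15) [0.554 0.171]
scene blue 65.0 (324, 33, 27, 6) [-0.549  1.192]
scene green 111.5 (217, 246, 31, 20) [ 0.486 -0.338]
scene green 79.0 (269, 220, 27, 15) [ 0.488 -0.207]
scene green 146.0 (448, 129, 28, 18) [0.548 0.482]
scene green 331.0 (384, 125, 66, 25) [0.454 0.411]
scene green 344.0 (450, 105, 60, 23) [0.502 0.668]
side red 632.0 (315, 193, 72, 16) [ 0.597 -0.029]
side red 203.0 (311, 181, 37, 9) [0.569 0.041]
side red 88.0 (357, 178, 18, 9) [0.66  0.032]
side yellow 465.5 (294, 140, 59, 17) [0.599 0.219]
side yellow 173.5 (288, 133, 35, 11) [0.554 0.289]
side yellow 117.5 (320, 96, 39, 13) [0.725 0.499]
side yellow 353.5 (303, 82, 46, 19) [0.709 0.594]
side blue 510.5 (296, 165, 66, 15) [0.581 0.1  ]
side blue 182.0 (294, 155, 37, 9) [0.559 0.166]
side blue 42.5 (340, 153, 11, 7) [0.644 0.161]
side green 205.0 (303, 305, 37, 26) [ 0.453 -0.343]
side green 151.5 (290, 253, 32, 20) [ 0.459 -0.21 ]
(584, 784, 3)
```

View pics/crop0.png

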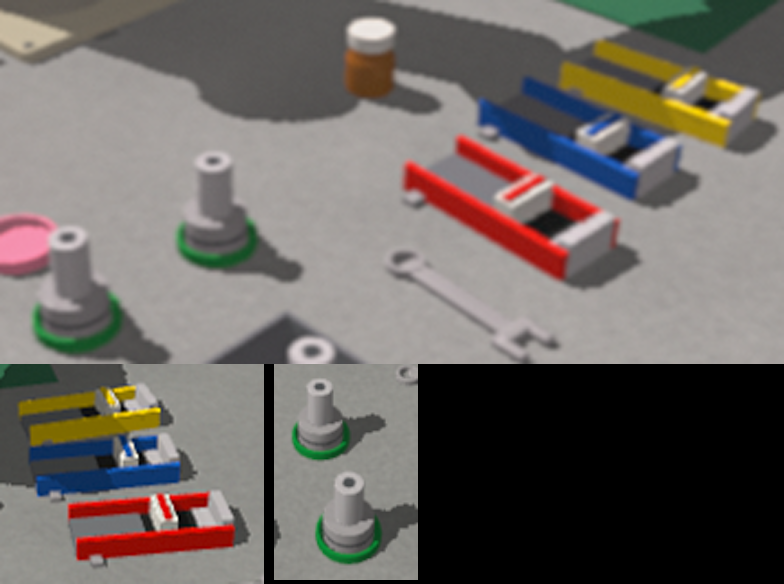

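```bash
python3 - <<'E'
import pickle
from h import *
d=pickle.load(open("cam0.pkl","rb"));S,D=d["scene"],d["side"]
for n,u,v in[("hub1",(281.1,196.8),(305.6,231.7)),("hub2",(229.3,224.6),(321.1,285.6)),
 ("r nm",(350,198.2),(315,200.5)),("r ne",(407.5,228.6),(385.9,194.5)),("r fm",(369.3,188.9),(311.4,185)),("r fe",(425.7,219.3),(383.6,178.6)),
 ("b nm",(376.4,176.4),(296.8,170.9)),("b ne",(433.6,200),(361.8,163.6)),("b fm",(392.5,168.2),(292.7,156.4))]:
    print(n,tri(S,u,D,v).round(4),ray(S,u,.036)[:2].round(3),ray(D,v,.036)[:2].round(3),ray(S,u,.0785)[:2].round(3),ray(D,v,.0785)[:2].round(3))
for n in d:
  for k,m in masks(d[n]["image"]).items():
    if k=="green":continue
    for q in cv2.findContours(m,cv2.RETR_EXTERNAL,cv2.CHAIN_APPROX_SIMPLE)[0]:
        if 400<cv2.contourArea(q)<640:
            p=q.reshape(-1,2);L=p[p[:,0].argmin()];
            vx,vy,_,_=cv2.fitLine(q,cv2.DIST_L2,0,.01,.01).ravel();c=p.mean(0)
            a=ray(d[n],c,.025);b=ray(d[n],c+30*np.array([vx,vy]),.025);print(n,k,np.degrees(np.arctan2(*(b-a)[[1,0]])).round(1))
E
```

```text
hub1 [ 0.4621 -0.1818  0.0793] [ 0.413 -0.137] [ 0.472 -0.133] [ 0.461 -0.181] [ 0.462 -0.181]
hub2 [ 0.458  -0.3177  0.0764] [ 0.412 -0.286] [ 0.467 -0.283] [ 0.46  -0.319] [ 0.458 -0.32 ]
r nm [ 0.5208 -0.0161  0.023 ] [ 0.533 -0.031] [ 0.517 -0.034] [ 0.572 -0.083] [ 0.503 -0.088]
r ne [ 0.6887 -0.0303  0.0248] [ 0.694 -0.039] [ 0.681 -0.05 ] [ 0.722 -0.09 ] [ 0.655 -0.103]
r fm [0.5278 0.0501 0.0213] [0.541 0.032] [0.523 0.028] [ 0.58  -0.025] [ 0.509 -0.031]
r fe [0.7023 0.021  0.0314] [0.705 0.017] [0.699 0.013] [ 0.731 -0.039] [ 0.672 -0.045]
b nm [0.5047 0.1121 0.0237] [0.518 0.092] [0.501 0.096] [0.558 0.031] [0.489 0.032]
b ne [0.6742 0.1032 0.0292] [0.678 0.096] [0.67  0.091] [0.707 0.034] [0.645 0.027]
b fm [0.5081 0.1808 0.0234] [0.523 0.155] [0.505 0.167] [0.563 0.089] [0.493 0.098]
scene red -6.7
scene yellow 2.2
scene blue -5.8
side red -4.4
side yellow 5.4
side blue -2.0
```

```bash
python3 -m inch '[[[0,0,-1,0,0,8.3,-1],[0,0,-1,0,0,8.3,-1],[0,0,-1,0,0,8.3,-1],[0,0,-1,0,0,8.3,-1],[0,0,-1,0,0,8.3,-1]]]' 
python3 -m inch '[[[0,0,-1,0,0,8.3,-1],[0,0,-1,0,0,8.3,-1],[0,0,-1,0,0,8.3,-1],[0,0,0,0,0,8.3,-1],[0,0,0,0,0,0,-1]]]'
python3 - <<'E'
from h import *
from plant import robot
s=robot.read_state();R=Ro.from_rotvec(s["orientation"]).as_matrix();print(s["q"].round(2),R.round(4))
for g in((.58,.11,.32),):print((R.T@(np.array(g)-s["tool_pos"])*100).round(1))
E
```

```text
t: 0.6
tool_pos: [0.2111, 0.5613, 0.2684]
orientation: [1.629, 2.686, -0.002]
force: [-1.7, -0.1, -0.4]
opening: 0.093
t: 1.1
tool_pos: [0.2112, 0.5616, 0.2985]
orientation: [2.325, 2.113, -0.0]
force: [-0.1, 1.2, -0.3]
opening: 0.0927
[ 1.13  0.11  1.36 -0.    1.67  1.22] [[ 9.510e-02  9.955e-01 -1.000e-04]
 [ 9.955e-01 -9.510e-02 -2.000e-04]
 [-2.000e-04 -1.000e-04 -1.000e+00]]
[-41.4  41.   -2.1]
```

```bash
python3 -m inch '[[[-3,3,-1,0,0,0,-1],[-3,3,-1,0,0,0,-1],[-3.2,3,0,0,0,0,-1],[-3.2,3.2,0,0,0,0,-1],[-3.2,3.2,0,0,0,0,-1]]]' 
python3 -m inch '[[[-3.2,3.2,0,0,0,0,-1],[-3.2,3.2,0,0,0,0,-1],[-3.2,3.2,0,0,0,0,-1],[-3.2,3.2,0,0,0,0,-1],[-3.2,3.2,0,0,0,0,-1]]]'
python3 -m inch '[[[-3.2,3.2,0,0,0,0,-1],[-3.2,3.2,0,0,0,0,-1],[-3.2,3.2,0,0,0,0,-1],[0,0,0,0,0,0,-1],[0,0,0,0,0,0,-1]]]'
python3 - <<'E'
from h import *
from plant import robot
import pickle
c,s=wcam(robot);pickle.dump(c,open("w1.pkl","wb"));cv2.imwrite("pics/w1.png",c["image"])
print(-c["R"].T@c["t"])
for k,m in masks(c["image"]).items():
    for q in cv2.findContours(m,cv2.RETR_EXTERNAL,cv2.CHAIN_APPROX_SIMPLE)[0]:
        if cv2.contourArea(q)>60:print(k,cv2.contourArea(q),cv2.boundingRect(q),[ray(c,p,.026)[:2].round(3).tolist() for p in cv2.boxPoints(cv2.minAreaRect(q))])
E
```

```text
t: 1.6
tool_pos: [0.3507, 0.3904, 0.3181]
orientation: [2.316, 2.122, -0.001]
force: [0.5, 0.4, -0.3]
opening: 0.0929
t: 2.1
tool_pos: [0.4952, 0.2161, 0.318]
orientation: [-2.316, -2.122, 0.001]
force: [0.8, 0.5, -0.5]
opening: 0.0927
t: 2.6
tool_pos: [0.5813, 0.1124, 0.3174]
orientation: [-2.319, -2.117, 0.003]
force: [-0.2, 0.4, -0.8]
opening: 0.0929
[0.58799167 0.17764947 0.4835122 ]
red 649.0 (284, 246, 112, 9) [[0.524, -0.007], [0.687, -0.022], [0.686, -0.035], [0.523, -0.02]]
red 69.5 (350, 221, 5, 29) [[0.62, -0.021], [0.624, 0.023], [0.629, 0.022], [0.625, -0.021]]
red 914.0 (283, 205, 117, 11) [[0.53, 0.055], [0.695, 0.04], [0.694, 0.025], [0.528, 0.04]]
yellow 769.5 (262, 63, 128, 23) [[0.521, 0.229], [0.687, 0.235], [0.689, 0.225], [0.521, 0.218]]
yellow 100.0 (339, 24, 8, 38) [[0.627, 0.284], [0.631, 0.284], [0.633, 0.24], [0.628, 0.24]]
yellow 910.0 (253, 9, 133, 26) [[0.518, 0.29], [0.685, 0.297], [0.686, 0.286], [0.519, 0.279]]
blue 508.0 (262, 162, 120, 8) [[0.507, 0.117], [0.672, 0.106], [0.672, 0.097], [0.506, 0.108]]
blue 62.0 (340, 128, 3, 32) [[0.619, 0.155], [0.621, 0.155], [0.618, 0.113], [0.616, 0.113]]
blue 459.5 (259, 116, 124, 8) [[0.511, 0.177], [0.676, 0.166], [0.676, 0.159], [0.51, 0.17]]
green 161.0 (242, 326, 38, 28) [[0.437, -0.169], [0.451, -0.128], [0.506, -0.148], [0.492, -0.19]]
```

View pics/w1.png

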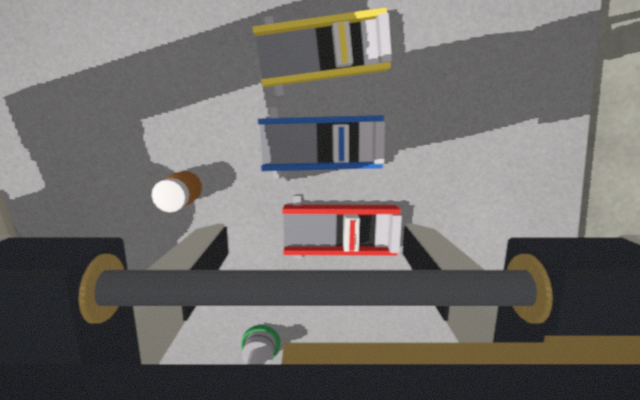

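```bash
python3 -m inch '[[[-4.3,-1.3,2,0,0,0,-1],[-4.3,-1.3,2,0,0,0,-1],[-4.3,-1.3,2,0,0,0,-1],[-4.3,-1.3,2,0,0,0,-1],[-4.3,-1.3,2,0,0,0,-1]]]' 
python3 -m inch '[[[-4.3,-1.3,2,0,0,0,-1],[-4.3,-1.3,2,0,0,0,-1],[0,0,2,0,0,0,-1],[0,0,0,0,0,0,-1],[0,0,0,0,0,0,-1]]]' 
python3 - <<'E'
from h import *
from plant import robot
c,s=wcam(robot);cv2.imwrite("pics/w2.png",c["image"])
R=Ro.from_rotvec(s["orientation"]).as_matrix();print(s["tool_pos"],s["q"].round(2),(R.T@(np.array([.4615,-.1815,.04])-s["tool_pos"])*100).round(2))
print(c["K"]@(c["R"]@np.array([.4615,-.1815,.079])+c["t"]))
E
```

```text
t: 3.15
tool_pos: [0.4956, -0.0943, 0.2181]
orientation: [2.317, 2.121, 0.001]
force: [0.6, 0.4, 0.0]
opening: 0.0929
t: 3.65
tool_pos: [0.4629, -0.1765, 0.159]
orientation: [-2.319, -2.119, -0.001]
force: [0.6, -0.0, 1.2]
opening: 0.0928
[ 0.46291538 -0.17649128  0.15900226] [-0.47 -0.12  1.85  0.    1.41 -0.38] [-0.52 -0.09 11.9 ]
[80.19444027 53.157406    0.2558633 ]
```

View pics/w2.png

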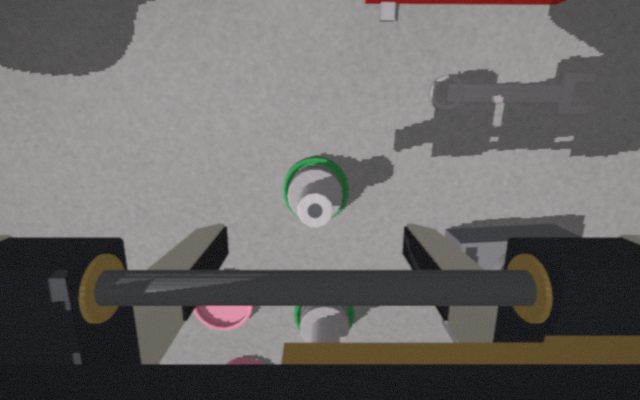

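```bash
python3 -m inch '[[[-0.2,-0.05,3,0,0,0,-1],[-0.2,-0.05,3,0,0,0,-1],[-0.1,0,3,0,0,0,-1],[0,0,1.9,0,0,0,-1],[0,0,1,0,0,0,-1]]]' 
python3 -m inch '[[[0,0,0,0,0,0,1],[0,0,0,0,0,0,1],[0,0,0,0,0,0,1],[0,0,0,0,0,0,1],[0,0,0,0,0,0,1]]]' 25
python3 -m inch '[[[0,0,0,0,0,0,1],[0,0,-1,0,0,0,1],[0,0,-2,0,0,0,1],[0,0,-2,0,0,0,1],[0,0,-2,0,0,0,1]]]'
python3 -m inch '[[[0,0,-1,0,0,0,1],[0,0,0,0,0,0,1],[0,0,0,0,0,0,1],[0,0,0,0,0,0,1],[0,0,0,0,0,0,1]]]'
python3 -m inch '[[[0,0,0,0,0,0,1]]]'
python3 -m inch '[[[0,0,0,0,0,0,1]]]'
```

```text
t: 4.2
tool_pos: [0.4617, -0.1814, 0.0391]
orientation: [-2.319, -2.119, 0.0]
force: [-0.2, 0.4, 0.4]
opening: 0.0928
t: 4.7
tool_pos: [0.4619, -0.1831, 0.0405]
orientation: [2.321, 2.115, 0.001]
force: [0.9, 0.1, -0.4]
opening: 0.0578
t: 5.2
tool_pos: [0.4613, -0.1828, 0.1111]
orientation: [2.322, 2.116, 0.0]
force: [1.4, -0.3, 0.4]
opening: 0.0178
t: 5.7
tool_pos: [0.4606, -0.1824, 0.1184]
orientation: [-2.321, -2.115, 0.001]
force: [0.1, -0.3, 0.1]
opening: 0.0005
t: 5.8
tool_pos: [0.4609, -0.1825, 0.1188]
orientation: [-2.321, -2.115, 0.001]
force: [-0.3, -0.3, -1.0]
opening: 0.0005
t: 5.9
tool_pos: [0.4611, -0.1827, 0.1192]
orientation: [-2.321, -2.116, 0.0]
force: [0.6, 0.5, -0.1]
opening: 0.0005
```

The fingers close at about 80 mm/s, so they had not reached the neck when I lifted. I'll reopen and check that the hub was not disturbed.

```bash
python3 -m inch '[[[0,0,-2,0,0,0,-0.3],[0,0,-2,0,0,0,-0.3],[0,0,0,0,0,0,-0.3],[0,0,0,0,0,0,-0.3],[0,0,0,0,0,0,-0.3]]]' 
python3 -m inch '[[[0,0,0,0,0,0,-0.3],[0,0,0,0,0,0,-0.3],[0,0,0,0,0,0,-0.3]]]'
python3 - <<'E'
from h import *
from plant import robot
c,s=wcam(robot);cv2.imwrite("pics/w3.png",c["image"][120:300,200:440])
R=Ro.from_rotvec(s["orientation"]).as_matrix();print(s["tool_pos"],s["opening"],(R.T@(np.array([.4615,-.1815,.04])-s["tool_pos"])*100).round(2))
p=c["K"]@(c["R"]@np.array([.4615,-.1815,.079])+c["t"]);print(p/p[2]-[200,120,0])
E
```

```text
t: 6.4
tool_pos: [0.4607, -0.1825, 0.1584]
orientation: [-2.321, -2.115, 0.001]
force: [0.3, -0.9, -1.6]
opening: 0.0356
t: 6.7
tool_pos: [0.4611, -0.1826, 0.1591]
orientation: [-2.321, -2.115, 0.0]
force: [0.4, -0.2, -0.5]
opening: 0.0584
[ 0.46106783 -0.18264123  0.15908903] 0.058400482192523084 [ 0.11  0.04 11.91]
[115.16517196  79.79912461   1.        ]
```

View pics/w3.png

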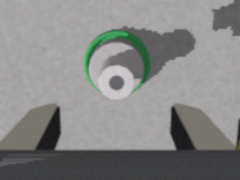

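The hub is upright and undisturbed: its neck top is at (117,82) in the crop, against a predicted (115,80). I'll descend and close, this time waiting for the fingers.

```bash
python3 -m inch '[[[0,0,3,0,0,0,-0.3],[0,0,3,0,0,0,-0.3],[0,0,3,0,0,0,-0.3],[0,0,1.9,0,0,0,-0.3],[0,0,1,0,0,0,-0.3]]]' 
python3 -m inch '[[[0,0,0,0,0,0,1],[0,0,0,0,0,0,1],[0,0,0,0,0,0,1],[0,0,0,0,0,0,1],[0,0,0,0,0,0,1]]]' 25
python3 -m inch '[[[0,0,0,0,0,0,1],[0,0,0,0,0,0,1],[0,0,0,0,0,0,1]]]'
```

```text
t: 7.25
tool_pos: [0.46, -0.182, 0.0384]
orientation: [-2.32, -2.114, 0.002]
force: [-0.0, 0.2, 1.2]
opening: 0.0608
t: 7.75
tool_pos: [0.462, -0.1831, 0.0416]
orientation: [2.321, 2.115, 0.001]
force: [-1.2, -1.2, 3.9]
opening: 0.0279
t: 8.05
tool_pos: [0.4621, -0.1832, 0.0416]
orientation: [2.321, 2.115, 0.001]
force: [-1.1, -0.5, 5.5]
opening: 0.0275
```

```bash
python3 -m inch '[[[0,0,-0.5,0,0,0,1],[0,0,-1,0,0,0,1],[0,0,-2,0,0,0,1],[0,0,-2,0,0,0,1],[0,0,-2,0,0,0,1]]]'
python3 -m inch '[[[0,0,-2,0,0,0,1],[0,0,0,0,0,0,1],[0,0,0,0,0,0,1],[0,0,0,0,0,0,1],[0,0,0,0,0,0,1]]]'
python3 -m inch '[[[0,0,0,0,0,0,1],[0,0,0,0,0,0,1]]]'
python3 - <<'E'
from h import *
from plant import robot
F=[]
for _ in range(10): F.append(robot.read_state()["force"]);robot.read_camera("side")
print(np.mean(F,0),np.std(F,0))
c=robot.read_camera("side");cv2.imwrite("pics/s1.png",c["image"][100:350,230:450]);print(robot.read_state()["tool_pos"])
E
```

```text
t: 8.55
tool_pos: [0.4611, -0.1826, 0.1167]
orientation: [-2.322, -2.116, 0.0]
force: [-0.1, -0.3, -1.5]
opening: 0.0274
t: 9.05
tool_pos: [0.4605, -0.1823, 0.1342]
orientation: [-2.32, -2.115, 0.001]
force: [0.0, -0.5, -2.1]
opening: 0.0278
t: 9.25
tool_pos: [0.461, -0.1826, 0.135]
orientation: [-2.321, -2.115, 0.001]
force: [1.9, -0.7, -1.7]
opening: 0.0277
[ 0.06287474  0.06046107 -1.52819037] [0.87496066 0.41815036 0.37907939]
[ 0.46138467 -0.18280729  0.13569015]
```

View pics/s1.png

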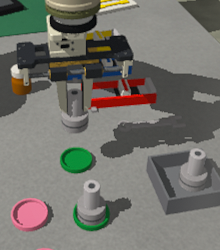

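The picture shows the upper dish empty and the hub hanging upright in the gripper. The force change is about 1.5 N, which makes this hub hollow, so it goes in the blue lane. I'll carry it above the blue mouth, raised.

```bash
python3 -m inch '[[[0,0,-3,0,0,0,1],[0.8,0,-2,0,0,0,1],[4.1,0.65,-1,0,0,0,1],[4.1,0.65,0,0,0,0,1],[4.1,0.65,0,0,0,0,1]]]'
python3 -m inch '[[[4.1,0.65,0,0,0,0,1],[4.1,0.65,0,0,0,0,1],[4.1,0.65,0,0,0,0,1],[4.1,0.65,0,0,0,0,1],[3.3,0.65,0,0,0,-1.5,1]]]'
python3 -m inch '[[[0,0,2,0,0,0,1],[0,0,2,0,0,0,1],[0,0,2,0,0,0,1],[0,0,0,0,0,0,1],[0,0,0,0,0,0,1]]]'
python3 - <<'E'
from h import *
from plant import robot
import pickle
w=pickle.load(open("w1.pkl","rb"));print("jar",ray(w,(170,192),.065))
c,s=wcam(robot);cv2.imwrite("pics/w4.png",c["image"]);R=Ro.from_rotvec(s["orientation"]).as_matrix()
print(s["tool_pos"],R[:2,:2].round(3),-c["R"].T@c["t"])
for k,m in masks(c["image"]).items():
    for q in cv2.findContours(m,cv2.RETR_EXTERNAL,cv2.CHAIN_APPROX_SIMPLE)[0]:
        if k=="blue" and cv2.contourArea(q)>100:print(k,cv2.contourArea(q),cv2.boundingRect(q),[ray(c,p,.026)[:2].round(4).tolist() for p in cv2.boxPoints(cv2.minAreaRect(q))])
E
```

```text
t: 10.3
tool_pos: [0.4935, -0.0531, 0.1965]
orientation: [2.322, 2.114, 0.002]
force: [0.8, 0.1, -1.9]
opening: 0.0274
t: 10.8
tool_pos: [0.5437, 0.1414, 0.1957]
orientation: [-2.293, -2.147, -0.001]
force: [1.2, -0.2, -2.3]
opening: 0.0275
t: 11.3
tool_pos: [0.5432, 0.1389, 0.1357]
orientation: [-2.294, -2.146, 0.001]
force: [0.3, 0.1, -1.5]
opening: 0.0277
jar [0.39074734 0.09613727 0.065     ]
[0.54324448 0.13893352 0.13565148] [[ 0.067  0.998]
 [ 0.998 -0.067]] [0.54811519 0.20431367 0.30175014]
blue 868.0 (358, 217, 108, 13) [[0.5792, 0.1144], [0.6719, 0.1083], [0.6724, 0.0972], [0.5788, 0.1034]]
blue 333.5 (401, 168, 11, 52) [[0.616, 0.1102], [0.6191, 0.1553], [0.6253, 0.1544], [0.6225, 0.1093]]
blue 1961.5 (272, 147, 202, 12) [[0.5105, 0.1796], [0.6761, 0.1686], [0.6765, 0.1595], [0.5096, 0.1706]]
```

View pics/w4.png

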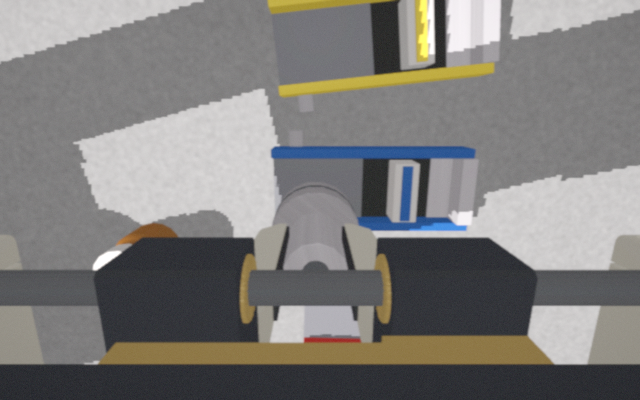

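The view agrees with the lane estimate: yaw -3.8° and centre line y ≈ 0.1404 at x = 0.543, and the hub sits over the channel. Lowering now.

```bash
python3 -m inch '[[[0.1,0,2,0,0,0,1],[0,0,2,0,0,0,1],[0,0,2,0,0,0,1],[0,0,1.5,0,0,0,1],[0,0,0.5,0,0,0,1]]]'
python3 -m inch '[[[0,0,0,0,0,0,1],[0,0,0.2,0,0,0,1],[0,0,0.2,0,0,0,1],[0,0,0,0,0,0,1],[0,0,0,0,0,0,1]]]'
python3 -m inch '[[[0,0,0.1,0,0,0,1],[0,0,0,0,0,0,1],[0,0,0,0,0,0,1]]]'
python3 -m inch '[[[0,0,0.1,0,0,0,1],[0,0,0,0,0,0,1],[0,0,0,0,0,0,1]]]'
```

```text
t: 11.85
tool_pos: [0.5432, 0.1398, 0.0549]
orientation: [-2.294, -2.146, 0.001]
force: [-0.1, -0.3, -2.6]
opening: 0.0278
t: 12.35
tool_pos: [0.5438, 0.14, 0.052]
orientation: [2.294, 2.146, 0.001]
force: [0.4, 0.6, -2.5]
opening: 0.0276
t: 12.65
tool_pos: [0.5435, 0.14, 0.0506]
orientation: [-2.294, -2.146, 0.0]
force: [0.6, -0.6, -1.4]
opening: 0.0278
t: 12.95
tool_pos: [0.5435, 0.14, 0.0495]
orientation: [-2.294, -2.146, 0.0]
force: [0.2, 0.2, -2.1]
opening: 0.0277
```

```bash

python3 -m inch '[[[0,0,0.1,0,0,0,1],[0,0,0,0,0,0,1],[0,0,0,0,0,0,1]]]'
python3 -m inch '[[[0,0,0.1,0,0,0,1],[0,0,0,0,0,0,1],[0,0,0,0,0,0,1]]]'
python3 -m inch '[[[0,0,0.1,0,0,0,1],[0,0,0,0,0,0,1],[0,0,0,0,0,0,1]]]'
```

```text
t: 13.25
tool_pos: [0.5435, 0.14, 0.0486]
orientation: [-2.294, -2.146, 0.0]
force: [0.2, -0.2, -1.6]
opening: 0.0278
t: 13.55
tool_pos: [0.5437, 0.14, 0.0477]
orientation: [2.294, 2.146, 0.0]
force: [0.3, 0.4, -1.3]
opening: 0.0278
t: 13.85
tool_pos: [0.5438, 0.1401, 0.0477]
orientation: [2.294, 2.146, 0.0]
force: [-4.1, -1.0, 7.1]
opening: 0.0276
```

Contact at TCP z ≈ 0.0477. I'll back off 2 mm and slide along the lane.

```bash

python3 -m inch '[[[0,0,-0.2,0,0,0,1],[0,0,0,0,0,0,1],[0,0.8,0,0,0,0,1],[0,0.8,0,0,0,0,1],[0,0.6,0,0,0,0,1]]]'
python3 -m inch '[[[0,0.4,0,0,0,0,1],[0,0.4,0,0,0,0,1],[0,0.4,0,0,0,0,1],[0,0.4,0,0,0,0,1],[0,0.4,0,0,0,0,1]]]'
python3 -m inch '[[[0,0.4,0,0,0,0,1],[0,0.4,0,0,0,0,1],[0,0.4,0,0,0,0,1],[0,0.4,0,0,0,0,1],[0,0.4,0,0,0,0,1]]]'
python3 -m inch '[[[0,0.4,0,0,0,0,1],[0,0.4,0,0,0,0,1],[0,0.2,0,0,0,0,1],[0,0,0,0,0,0,1],[0,0,0,0,0,0,1]]]'
```

```text
t: 14.35
tool_pos: [0.5665, 0.1384, 0.0486]
orientation: [2.294, 2.146, 0.0]
force: [0.0, -0.1, -2.3]
opening: 0.0278
t: 14.85
tool_pos: [0.5854, 0.1372, 0.0485]
orientation: [-2.294, -2.146, 0.001]
force: [-2.2, -0.2, -0.4]
opening: 0.0275
t: 15.35
tool_pos: [0.6057, 0.1358, 0.0485]
orientation: [-2.294, -2.146, 0.0]
force: [-2.5, 0.6, -1.2]
opening: 0.0272
t: 15.85
tool_pos: [0.6158, 0.1352, 0.0487]
orientation: [2.294, 2.146, 0.001]
force: [0.6, 0.2, -3.0]
opening: 0.0276
```

```bash

python3 -m inch '[[[0,0.1,0,0,0,0,1],[0,0.1,0,0,0,0,1],[0,0,0,0,0,0,1]]]'
python3 -m inch '[[[0,0.1,0,0,0,0,1],[0,0,0,0,0,0,1]]]'
python3 -m inch '[[[0,0.1,0,0,0,0,1],[0,0,0,0,0,0,1]]]'
```

```text
t: 16.15
tool_pos: [0.6162, 0.1352, 0.0487]
orientation: [-2.293, -2.145, 0.003]
force: [-8.0, 0.5, 4.5]
opening: 0.0278
t: 16.35
tool_pos: [0.6163, 0.1352, 0.0487]
orientation: [-2.292, -2.144, 0.005]
force: [-12.5, -0.6, 7.6]
opening: 0.0277
t: 16.55
tool_pos: [0.6165, 0.1352, 0.0487]
orientation: [-2.291, -2.144, 0.007]
force: [-15.6, -0.4, 11.5]
opening: 0.0277
```

```bash

python3 -m inch '[[[0,-0.15,0,0,0,0,1],[0,-0.15,0,0,0,0,1],[0,0,0,0,0,0,1],[0,0,0,0,0,0,1]]]'
python3 -m inch '[[[0,0,0.1,0,0,0,1],[0,0,0,0,0,0,1],[0,0,0,0,0,0,1]]]'
python3 -m inch '[[[0,0,0.1,0,0,0,1],[0,0,0,0,0,0,1],[0,0,0,0,0,0,1]]]'
```

```text
t: 16.95
tool_pos: [0.616, 0.1352, 0.0486]
orientation: [-2.294, -2.146, 0.001]
force: [-5.6, 0.1, 1.2]
opening: 0.0273
t: 17.25
tool_pos: [0.6161, 0.1352, 0.0476]
orientation: [-2.294, -2.146, 0.001]
force: [-5.2, -0.6, 1.3]
opening: 0.0275
t: 17.55
tool_pos: [0.616, 0.1353, 0.0468]
orientation: [-2.294, -2.146, 0.001]
force: [-7.0, 0.2, 3.4]
opening: 0.0277
```

```bash

python3 -m inch '[[[0,-0.05,0.05,0,0,0,1],[0,0,0,0,0,0,1],[0,0,0,0,0,0,0.3],[0,0,0,0,0,0,0.1],[0,0,0,0,0,0,0]]]'
python3 -m inch '[[[0,0,0,0,0,0,0],[0,0,0,0,0,0,0],[0,0,0,0,0,0,0],[0,0,-1,0,0,0,0],[0,0,-3,0,0,0,0]]]'
python3 -m inch '[[[0,0,-4,0,0,0,0],[0,0,-4,0,0,0,0],[0,0,0,0,0,0,0],[0,0,0,0,0,0,-0.3]]]'
python3 - <<'E'
from h import *
from plant import robot
c,s=wcam(robot);cv2.imwrite("pics/w5.png",c["image"][100:300,200:520])
print(s["tool_pos"],s["opening"])
p=c["K"]@(c["R"]@np.array([.618,.1354,.084])+c["t"]);print(p/p[2]-[200,100,0])
R=Ro.from_rotvec(s["orientation"]).as_matrix()
print(s["orientation"],(R.T@(np.array([.459,-.319,.16])-s["tool_pos"])*100).round(2))
E
```

```text
t: 18.05
tool_pos: [0.6167, 0.1351, 0.0465]
orientation: [2.293, 2.145, 0.002]
force: [-0.3, 0.1, -0.0]
opening: 0.0438
t: 18.55
tool_pos: [0.6132, 0.1348, 0.0833]
orientation: [-2.291, -2.144, 0.008]
force: [0.8, -0.0, -1.1]
opening: 0.0469
t: 18.95
tool_pos: [0.6172, 0.1354, 0.1688]
orientation: [2.292, 2.145, 0.005]
force: [-0.0, 0.1, -0.7]
opening: 0.0507
[0.61721663 0.13536829 0.1687521 ] 0.050665324074226484
[115.20962195  99.68944102   1.        ]
[2.29233734 2.1446846  0.00541356] [-46.39 -12.77   0.78]
```

View pics/w5.png

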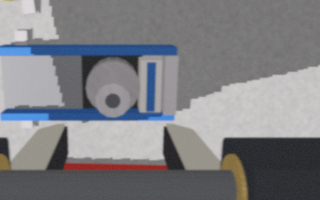

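The blue hub stands upright on the black pad, with the follower against its end block (crop (110,95) and (150,85)). Next is hub 2.

```bash

python3 -m inch '[[[-4.6,-1.3,0,0,0,0,-0.3],[-4.6,-1.3,0,0,0,0,-0.3],[-4.6,-1.3,0,0,0,0,-0.3],[-4.6,-1.3,0,0,0,0,-0.3],[-4.6,-1.3,0,0,0,0,-0.3]]]'
python3 -m inch '[[[-4.6,-1.3,0,0,0,0,-0.3],[-4.6,-1.3,0,0,0,0,-0.3],[-4.6,-1.3,0,0,0,0,-0.3],[-4.6,-1.3,0,0,0,0,-0.3],[-4.6,-1.1,0,0,0,0,-0.3]]]'
python3 -m inch '[[[0,0,0,0,0,0,-0.3],[0,0,0,0,0,0,-0.3],[0,0,0,0,0,0,-0.3]]]'
python3 - <<'E'
from h import *
from plant import robot
c,s=wcam(robot);cv2.imwrite("pics/w6.png",c["image"][100:400,200:440]);F=[]
for _ in range(8): F.append(robot.read_state()["force"][2]);robot.read_camera("side")
print(s["tool_pos"],s["opening"],"empty fz",np.mean(F))
p=c["K"]@(c["R"]@np.array([.459,-.319,.079])+c["t"]);print(p/p[2]-[200,100,0])
R=Ro.from_rotvec(s["orientation"]).as_matrix()
print(s["q"].round(2),(R.T@(np.array([.459,-.319,.043])-s["tool_pos"])*100).round(2))
E
```

```text
t: 19.5
tool_pos: [0.5337, -0.0912, 0.1642]
orientation: [-2.292, -2.145, 0.003]
force: [0.4, -0.6, 0.2]
opening: 0.0604
t: 20.0
tool_pos: [0.4556, -0.3162, 0.1643]
orientation: [-2.292, -2.144, 0.001]
force: [0.5, 0.7, -0.2]
opening: 0.0601
t: 20.3
tool_pos: [0.4574, -0.3139, 0.165]
orientation: [-2.292, -2.145, -0.0]
force: [-0.1, -0.5, 0.1]
opening: 0.0603
[ 0.45739706 -0.31393397  0.16496352] 0.06029135783739647 empty fz -0.04756129423267716
[117.28968121 105.57721359   1.        ]
[-0.69  0.04  1.68  0.    1.42 -0.63] [-0.52  0.21 12.2 ]
```

View pics/w6.png

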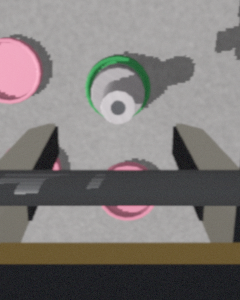

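The green dish (not a pink one) holds the hub: neck at (117,107), predicted (117,106). Grasping.

```bash
python3 -m inch '[[[-0.3,0.1,3,0,0,0,-0.3],[-0.3,0.1,3,0,0,0,-0.3],[0,0,3,0,0,0,-0.3],[0,0,2,0,0,0,-0.3],[0,0,1.2,0,0,0,-0.3]]]' 
python3 -m inch '[[[0,0,0,0,0,0,1],[0,0,0,0,0,0,1],[0,0,0,0,0,0,1],[0,0,0,0,0,0,1],[0,0,0,0,0,0,1]]]' 30
python3 -m inch '[[[0,0,0,0,0,0,1],[0,0,0,0,0,0,1],[0,0,0,0,0,0,1]]]'
python3 -m inch '[[[0,0,-0.5,0,0,0,1],[0,0,-1,0,0,0,1],[0,0,-2,0,0,0,1],[0,0,-2,0,0,0,1],[0,0,-2,0,0,0,1]]]'
python3 -m inch '[[[0,0,-2,0,0,0,1],[0,0,0,0,0,0,1],[0,0,0,0,0,0,1],[0,0,0,0,0,0,1],[0,0,0,0,0,0,1]]]'
python3 - <<'E'
from h import *
from plant import robot
F=[]
for _ in range(10): F.append(robot.read_state()["force"]);robot.read_camera("side")
s=robot.read_state();print(np.mean(F,0),np.std(F,0),s["tool_pos"],s["orientation"],s["opening"])
E
```

```text
t: 21.25
tool_pos: [0.4582, -0.3205, 0.042]
orientation: [-2.292, -2.144, 0.001]
force: [0.3, 0.4, -0.5]
opening: 0.0601
t: 21.75
tool_pos: [0.4594, -0.322, 0.0453]
orientation: [2.293, 2.146, -0.001]
force: [-1.8, 0.6, 6.0]
opening: 0.0279
t: 22.05
tool_pos: [0.4594, -0.322, 0.0453]
orientation: [2.293, 2.145, -0.001]
force: [-3.6, 0.8, 6.8]
opening: 0.0275
t: 22.55
tool_pos: [0.4587, -0.3208, 0.1196]
orientation: [-2.293, -2.145, 0.0]
force: [0.5, -0.3, -7.8]
opening: 0.0278
t: 23.05
tool_pos: [0.4583, -0.3207, 0.1373]
orientation: [-2.292, -2.144, 0.001]
force: [-1.1, 0.5, -6.7]
opening: 0.0272
[-0.09034708  0.0222359  -7.17514628] [0.4491245  0.38915049 0.35299473] [ 0.45921829 -0.32142822  0.13912733] [2.29417451e+00 2.14621181e+00 4.34305520e-05] 0.02781447434306977
```

The force change is about 7.1 N (0.72 kg), so this hub is solid and goes in the red lane. I'll carry it above the red mouth.

```bash
python3 -m inch '[[[0,0,-3,0,0,0,1],[1,0,-2,0,0,0,1],[4,1,-1,0,0,0,1],[4,1,0,0,0,0,1],[4,1,0,0,0,0,1]]]'
python3 -m inch '[[[4,1,0,0,0,0,1],[4,1,0,0,0,0,1],[4,1,0,0,0,0,1],[4,1,0,0,0,0,1],[4,0.8,0,0,0,1.4,1]]]'
python3 -m inch '[[[0.8,0,2,0,0,0,1],[0,0,2,0,0,0,1],[0,0,2,0,0,0,1],[0,0,0,0,0,0,1],[0,0,0,0,0,0,1]]]'
python3 - <<'E'
from h import *
from plant import robot
c,s=wcam(robot);cv2.imwrite("pics/w7.png",c["image"][:360,100:540]);R=Ro.from_rotvec(s["orientation"]).as_matrix()
print(s["tool_pos"],R[:2,:2].round(3),-c["R"].T@c["t"])
m=masks(c["image"])["red"]
for q in cv2.findContours(m,cv2.RETR_EXTERNAL,cv2.CHAIN_APPROX_SIMPLE)[0]:
    if cv2.contourArea(q)>100:print(cv2.contourArea(q),cv2.boundingRect(q),[ray(c,p,.026)[:2].round(4).tolist() for p in cv2.boxPoints(cv2.minAreaRect(q))])
E
```

```text
t: 24.05
tool_pos: [0.4984, -0.1928, 0.2001]
orientation: [2.294, 2.144, 0.001]
force: [1.1, 0.1, -7.2]
opening: 0.0273
t: 24.55
tool_pos: [0.5594, 0.0044, 0.1993]
orientation: [2.32, 2.118, 0.001]
force: [0.6, -0.8, -7.2]
opening: 0.0278
t: 25.05
tool_pos: [0.5594, 0.0106, 0.1392]
orientation: [-2.32, -2.118, 0.001]
force: [0.3, -0.5, -5.8]
opening: 0.0274
[0.55944536 0.01061837 0.13922774] [[ 0.091  0.996]
 [ 0.996 -0.091]] [0.56588615 0.07584167 0.30533782]
898.5 (359, 216, 106, 14) [[0.5961, -0.0151], [0.688, -0.0234], [0.6882, -0.0356], [0.5954, -0.0271]]
361.0 (388, 168, 10, 52) [[0.6207, -0.02], [0.6244, 0.0255], [0.6313, 0.0245], [0.6279, -0.021]]
1927.5 (274, 147, 200, 13) [[0.5277, 0.0423], [0.529, 0.0521], [0.6947, 0.0356], [0.6948, 0.0257]]
```

View pics/w7.png

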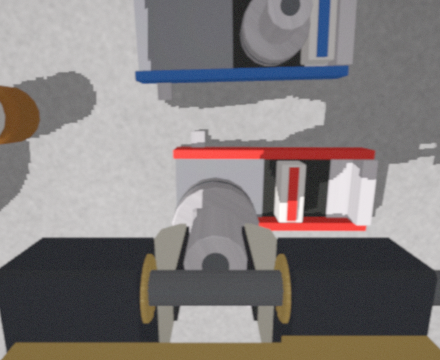

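The view shows the hub over the red channel, and the red follower is not touched yet. The centre line is y ≈ 0.011 here. Lowering.

```bash
python3 -m inch '[[[-0.1,0,2,0,0,0,1],[0,0,2,0,0,0,1],[0,0,2,0,0,0,1],[0,0,1.5,0,0,0,1],[0,0,0.6,0,0,0,1]]]'
python3 -m inch '[[[0,0,0.2,0,0,0,1],[0,0,0,0,0,0,1],[0,0,0.1,0,0,0,1],[0,0,0,0,0,0,1],[0,0,0,0,0,0,1]]]'
python3 -m inch '[[[0,0,0.1,0,0,0,1],[0,0,0,0,0,0,1],[0,0,0,0,0,0,1]]]'
python3 -m inch '[[[0,0,0.1,0,0,0,1],[0,0,0,0,0,0,1],[0,0,0,0,0,0,1]]]'
```

```text
t: 25.6
tool_pos: [0.5593, 0.0095, 0.0575]
orientation: [-2.32, -2.117, 0.001]
force: [-1.0, -0.5, -7.5]
opening: 0.0278
t: 26.1
tool_pos: [0.56, 0.0096, 0.0557]
orientation: [2.32, 2.118, 0.001]
force: [-1.4, 0.3, -7.4]
opening: 0.0272
t: 26.4
tool_pos: [0.5595, 0.0097, 0.0541]
orientation: [-2.32, -2.118, 0.0]
force: [0.3, 0.9, -7.5]
opening: 0.0275
t: 26.7
tool_pos: [0.5595, 0.0096, 0.053]
orientation: [-2.32, -2.118, 0.0]
force: [-0.0, -0.6, -7.7]
opening: 0.0274
```

```bash

python3 -m inch '[[[0,0,0.1,0,0,0,1],[0,0,0,0,0,0,1],[0,0,0,0,0,0,1]]]'
python3 -m inch '[[[0,0,0.05,0,0,0,1],[0,0,0,0,0,0,1],[0,0,0,0,0,0,1]]]'
```

```text
t: 27.0
tool_pos: [0.5596, 0.0096, 0.0521]
orientation: [-2.32, -2.118, 0.0]
force: [-0.4, 0.3, -6.8]
opening: 0.0277
t: 27.3
tool_pos: [0.5596, 0.0096, 0.0516]
orientation: [-2.32, -2.118, 0.0]
force: [0.1, -0.2, -6.9]
opening: 0.0278
```

```bash

python3 -m inch '[[[0,0,-0.05,0,0,0,1],[0,0.4,0,0,0,0,1],[0,0.6,0,0,0,0,1],[0,0.6,0,0,0,0,1],[0,0.4,0,0,0,0,1]]]'
python3 -m inch '[[[0,0.4,0,0,0,0,1],[0,0.4,0,0,0,0,1],[0,0.4,0,0,0,0,1],[0,0.4,0,0,0,0,1],[0,0.4,0,0,0,0,1]]]'
python3 -m inch '[[[0,0.4,0,0,0,0,1],[0,0.4,0,0,0,0,1],[0,0.4,0,0,0,0,1],[0,0.4,0,0,0,0,1],[0,0.4,0,0,0,0,1]]]'
python3 -m inch '[[[0,0.3,0,0,0,0,1],[0,0.3,0,0,0,0,1],[0,0.2,0,0,0,0,1],[0,0,0,0,0,0,1]]]'
```

```text
t: 27.8
tool_pos: [0.5804, 0.0077, 0.0522]
orientation: [2.32, 2.118, 0.001]
force: [-0.2, -0.3, -6.6]
opening: 0.0272
t: 28.3
tool_pos: [0.5994, 0.006, 0.052]
orientation: [-2.32, -2.118, 0.001]
force: [-2.1, -0.9, -6.3]
opening: 0.0273
t: 28.8
tool_pos: [0.6196, 0.0041, 0.052]
orientation: [-2.32, -2.118, 0.0]
force: [-3.3, -0.2, -6.5]
opening: 0.027
t: 29.2
tool_pos: [0.6277, 0.0034, 0.0521]
orientation: [2.32, 2.118, 0.0]
force: [-1.3, -0.4, -6.9]
opening: 0.0273
```

```bash

python3 -m inch '[[[0,0.2,0,0,0,0,1],[0,0.2,0,0,0,0,1],[0,0,0,0,0,0,1]]]'
python3 -m inch '[[[0,0.1,0,0,0,0,1],[0,0,0,0,0,0,1]]]'
```

```text
t: 29.5
tool_pos: [0.6315, 0.0031, 0.0521]
orientation: [2.32, 2.118, 0.0]
force: [-1.2, -0.6, -8.2]
opening: 0.0272
t: 29.7
tool_pos: [0.6324, 0.003, 0.0521]
orientation: [2.32, 2.118, 0.0]
force: [-1.8, -0.3, -6.8]
opening: 0.0278
```

```bash

python3 -m inch '[[[0,0.1,0,0,0,0,1],[0,0,0,0,0,0,1]]]'
python3 -m inch '[[[0,0.1,0,0,0,0,1],[0,0,0,0,0,0,1]]]'
```

```text
t: 29.9
tool_pos: [0.6331, 0.0029, 0.0521]
orientation: [-2.32, -2.118, 0.001]
force: [-3.8, 0.2, -6.4]
opening: 0.0272
t: 30.1
tool_pos: [0.6333, 0.0029, 0.0521]
orientation: [-2.319, -2.117, 0.003]
force: [-8.9, 0.1, -2.2]
opening: 0.0274
```

The force rises steeply, so the follower is at its stop. I'll ease off and set the hub down.

```bash

python3 -m inch '[[[0,-0.1,0.1,0,0,0,1],[0,0,0,0,0,0,1],[0,0,0,0,0,0,1]]]'
python3 -m inch '[[[0,0,0.05,0,0,0,1],[0,0,0,0,0,0,1],[0,0,0,0,0,0,1]]]'
python3 -m inch '[[[0,0,0.05,0,0,0,1],[0,0,0,0,0,0,1],[0,0,0,0,0,0,1]]]'
```

```text
t: 30.4
tool_pos: [0.6331, 0.003, 0.0513]
orientation: [-2.32, -2.118, 0.0]
force: [-5.8, 0.3, -4.0]
opening: 0.0276
t: 30.7
tool_pos: [0.6331, 0.003, 0.0508]
orientation: [-2.32, -2.118, 0.0]
force: [-6.6, -0.0, -3.8]
opening: 0.0275
t: 31.0
tool_pos: [0.6331, 0.003, 0.0504]
orientation: [-2.32, -2.118, 0.0]
force: [-5.4, 0.2, -3.4]
opening: 0.0277
```

```bash

python3 -m inch '[[[0,0,0.05,0,0,0,1],[0,0,0,0,0,0,1],[0,0,0,0,0,0,1]]]'
python3 -m inch '[[[0,0,0.05,0,0,0,1],[0,0,0,0,0,0,1],[0,0,0,0,0,0,1]]]'
```

```text
t: 31.3
tool_pos: [0.6332, 0.0031, 0.0504]
orientation: [-2.32, -2.118, 0.0]
force: [-7.8, 0.9, 0.3]
opening: 0.0275
t: 31.6
tool_pos: [0.6332, 0.003, 0.0504]
orientation: [-2.32, -2.118, 0.0]
force: [-10.8, 0.2, 3.9]
opening: 0.0273
```

```bash

python3 -m inch '[[[0,-0.05,-0.05,0,0,0,1],[0,0,0,0,0,0,1],[0,0,0,0,0,0,0.3],[0,0,0,0,0,0,0.1],[0,0,0,0,0,0,0]]]'
python3 -m inch '[[[0,0,0,0,0,0,0],[0,0,0,0,0,0,0],[0,0,0,0,0,0,0],[0,0,-1,0,0,0,0],[0,0,-3,0,0,0,0]]]'
python3 -m inch '[[[0,0,-4,0,0,0,0],[0,0,-4,0,0,0,0],[-4,0,-2,0,0,0,0],[-4,0,0,0,0,0,0],[0,0,0,0,0,0,0]]]'
python3 - <<'E'
from h import *
from plant import robot
c,s=wcam(robot);d=robot.read_camera("side")["image"]
a=cv2.resize(c["image"][:260,100:540],None,fx=1.2,fy=1.2);b=cv2.resize(d[100:340,230:480],None,fx=1.1,fy=1.1)
o=np.zeros((max(len(a),len(b)),a.shape[1]+b.shape[1],3),np.uint8);o[:len(a),:a.shape[1]]=a;o[:len(b),a.shape[1]:]=b
cv2.imwrite("pics/f.png",o);print(o.shape,s["tool_pos"],s["force"])
for col,og,y in(("red",(.635,.004),-5.3),("blue",(.618,.1354),-3.8)):
    for v in(.045,):
        ux=np.array([np.cos(np.radians(y)),np.sin(np.radians(y))])
E
```

```text
t: 32.1
tool_pos: [0.6344, 0.0028, 0.051]
orientation: [2.318, 2.116, 0.004]
force: [-0.9, 0.3, -0.1]
opening: 0.0434
t: 32.6
tool_pos: [0.63, 0.0031, 0.0868]
orientation: [-2.317, -2.115, 0.007]
force: [0.2, 0.5, 0.3]
opening: 0.0465
t: 33.1
tool_pos: [0.6259, -0.0813, 0.192]
orientation: [2.321, 2.111, 0.001]
force: [0.4, 0.4, -1.2]
opening: 0.0464
(312, 803, 3) [ 0.62591626 -0.08130453  0.19203345] [ 0.36368062  0.36303772 -1.18680372]
```

View pics/f.png

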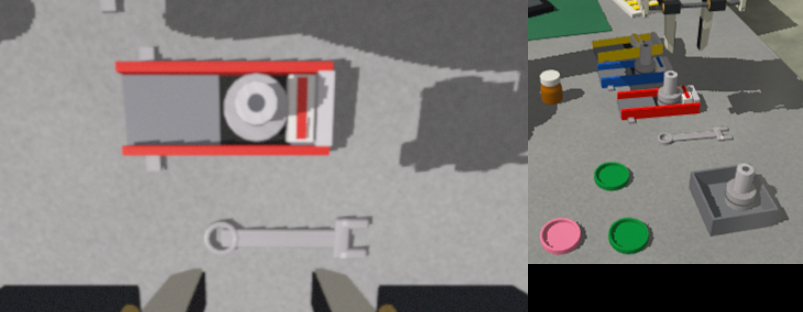

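The last picture shows the red hub on its pad (255,100), with the follower flush against the end block (302,105). Both green dishes are empty, and the crate hub, jar, wrench and yellow lane look undisturbed. The gripper is clear, so I'm handing in.

```bash
python3 -c "
from plant import robot
print(robot.close_job(),robot.read_state()['t'])"
```

```text
the job is handed in; nothing more can be done
the job is handed in; nothing more can be done
```

I sorted both hubs and handed the job in after about 33 s. No verdict is reported.

| Hub | Weight felt | Kind | Lane | Highest reading while pushing home |
|---|---|---|---|---|
| First (nearer the lanes) | about 1.5 N | hollow | blue | 15.6 N along the lane, 11.5 N vertical (wrist) |
| Second (beside the pink dishes) | about 7.1 N (0.72 kg) | solid | red | 10.8 N along the lane (wrist) |

**Last checks:**
- **Hubs:** both stand on their black pads with the followers against the end blocks.
- **Rest of the scene:** both green dishes are empty. The yellow lane, crate hub, jar and wrench look untouched. The gripper is clear of everything.

**What failed or disagreed:**
- **Missed grasp:** the first grip closed on nothing because I lifted before the slow fingers reached the neck. A picture showed the hub undisturbed, and the second try held.
- **Light weight reading:** 1.5 N is below the 1.8 to 2.1 N expected of a hollow hub, probably sensor bias. It is still far from the next kind, at about 4 N.
- **Not measured:** I judged follower travel from the steep rise in force and from the pictures, not from a joint reading.

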